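# Load a reagent cassette into the bench analyser and slide its selector home

## Robot

A 7-joint arm with a two-finger parallel gripper is mounted at the origin on the work surface. World frame = base frame: x ahead of the robot, y to its left, z up, the work surface at z = 0. Lengths are in m, angles in degrees, forces in N, time in s.
With the tool pointing down it reaches from about 0.35 to 0.775 m from the base axis. Payload 3.1 kg.
Tool frame: the origin (TCP) lies on the centre line of the jaws, within the pads' length; the fingertips stand 17 mm ahead of it and the grasp point (between the pads) lies 2 mm behind it (robot.tip_reach is the distance from the TCP to the fingertips, in m); z points along the fingers, y is the direction in which the jaws open and shut (so a half turn about z gives the same grasp; the last joint's range is limited). The gripper opens to 85 mm and grips with 20 to 120 N. Pads are 22 mm wide; open, the fingers measure 114 mm over their backs; the gripper's body (76 mm by 85 mm) begins 54 mm behind the grasp point. The pads swing forward as they close: fully open they stand 13 mm farther back than shut.
Start: joints at [-69.483, 17.813, 0.802, 86.603, -0.252, 75.585, -1.558], TCP at [0.214, 0.507, 0.248] pointing down, gripper open.
Joint ranges: [-154.91, 154.91], [-16.99, 109.72], [-72.82, 74.43], [7.12, 147.25], [-82.49, 262.49], [11.32, 116.49], [-174.64, 174.64]. Speed limits (degrees/s): [159.86, 159.86, 180, 180, 180, 180, 180].

## Interface

Orientations are given as [roll, pitch, yaw] about the fixed x, y, z axes, in that order (R = Rz(yaw) Ry(pitch) Rx(roll)).
In Python, from station import robot, fingers, vision, workorder, recognise gives the robot as it stands. Calls block until the motion is done:
- robot.move_to(position, orientation): joint-space move of the TCP to a pose.
- robot.line_to(position, orientation=None, velocity=0.15, f_stop=None): straight line of the TCP; orientation=None keeps the orientation; velocity is the mean speed in m/s. With f_stop (N) it stops when the force on the tool has changed by that much, and returns True; else False.
- robot.move_j(angles): joint-space move.
- fingers.gripper_to(opening, force=None): opening from 0.0 (shut) to 1.0 (fully open); force is the grip in N (None keeps the last); returns when the fingers have stopped.
- robot.pause(seconds).
- robot.inverse_kinematics(position, orientation): joint angles nearest the present ones, or None.
- vision.grab_frame(name): name is "side" or "top" or "wrist"; returns the picture (420x560x3 uint8, red, green, blue); there is no depth.
- vision.calibration(name): a dict with "mtx" (3x3 intrinsics, pixels), "k1" (the pictures are not rectified: a ray, as slopes to the right and down, at radius r is drawn at 1 + k1 r^2 times it, then the intrinsics apply), "extrinsics" (4x4, takes a point from world to camera coordinates); the wrist camera has in their place "T_tool_cam" (4x4, takes a point from camera to tool coordinates, whose origin is the TCP and whose axes are the flange's). Camera axes: x right, y up, looking along -z (the intrinsics and any distortion apply to the point x, -y, -z); pixel columns grow to the right and rows downward; lengths in m; the calibration is good to about 2 mm. A picture is of the moment at which its call begins: read the wrist's pose just before it. calibration takes no time and is no camera call.
A pose or a line that the arm cannot do raises robot.PlanningError and nothing moves.
- workorder.close_job(): hands the job in, once; it reports no verdict.
Trained networks look in the newest picture that a camera, given by its name, has taken for a name from the list of things; names that differ only in an ending like _2 or _b are one class to them, and where a whole thing is asked for, a point or a joint stands for the part that bears it (a point fixed in the world has none). Each returns a list of dicts, best first, with "p" (0 to 1); they miss things now and then, are a little off and sometimes report something else, mostly with a low value. They report only what shows in the picture. A call takes as long as a camera call.
- recognise(label, camera): "rect" ([centre column, centre row, width, height] in pixels, round what is visible of it).
Readings, each from a call of its own:
- robot.current_time_s(): time.
- robot.current_joint_positions(): joint angles.
- robot.current_dq(): joint speeds.
- robot.current_joint_torque(): joint torques, N m.
- robot.current_tool_pos(): TCP position.
- robot.current_eef_rot(): TCP orientation.
- robot.current_contact_force(): force on the tool from outside, world axes, zero at the start.
- robot.current_torque(): the same for the moment, N m.
- robot.current_finger_gap(): opening from 0.0 (shut) to 1.0 (fully open).
Only numpy, scipy, OpenCV 4.12 (cv2) and the standard library are available. Lean on these libraries where they do the work, as an engineer would, in place of code of your own. Each camera call takes 0.05 s, during which the arm holds its last target. There are 200 camera calls.

## Task

Put the orange reagent cassette into the pocket of the analyser's sloping deck, foot first and pushed in as far as it goes, let go of it, and swing the locking lever shut over it until it stops. Then slide the yellow selector grip up the slope to its end stop at the green mark. Leave the blue cassette and the other things on the bench where they stand.

Things in the scene. Friction and masses are not known exactly. Their poses are not given: they have to be found in the camera images.
- cassette: Orange reagent cassette, white cap and foot: a loose upright block 60 x 36 x 80 mm (x, y, z), about 0.14 kg, standing on the bench; origin at the centre of its underside, z up through the cap. Its lowest 6 mm (foot) measures only 52 x 28 mm. The same either way round. It swaps places with the blue cassette and the brown bottle from run to run.
- deck: White sloping top of the analyser, 220 mm up the slope x 360 mm across, fixed. Origin at the centre of its upper surface, 120 mm above the bench. x points up the slope (away from the robot), y across it to the left, z out along its normal, which leans 30 degrees from vertical towards the robot. Low edge 65 mm, high edge 175 mm above the bench. The analyser's place and yaw vary.
- pocket (a point): Centre of the floor of the blue-framed pocket in the deck, at (0, 50, -40) mm in the deck's frame; axes as the deck's. The pocket is 65 (deck x) x 41 mm (deck y), 40 mm deep, square to the deck, 3 mm chamfer, mouth flush with the deck. A seated cassette has its underside here, its z along the deck's z, its long side along the deck's x, and stands 40 mm out.
- lever (a joint): Angle (rad) of the steel locking lever, which turns parallel to the deck about a post at (85, 50) mm in the deck's frame. 0: open, bar along the deck's +y; grows counter-clockwise seen from above; 1.571 at the stop: shut, bar along the deck's -x over the cassette. Bar 14 mm wide, 10 mm thick, underside 47 mm above the deck (7 mm over a seated cassette). Stays where left; starts nearly open.
- lever_pin (a point): Middle of the red upright handle pin at the lever's end, 120 mm from the post's axis: 16 mm diameter, 40 mm tall, standing on the bar along the deck's z; this point is 20 mm above the bar's top, 77 mm above the deck.
- selector (a joint): Travel of the selector, m. 0 at the low stop (orange mark), grows up the slope along the deck's x, 0.100 at the upper end stop (green mark). About 2 N friction holds it where it is left. Starts in the lower part.
- selector_grip (a point): Middle of the yellow selector grip, a block 40 mm (deck x) x 16 mm (deck y) x 40 mm tall on a grey carriage 50 x 30 mm whose top is 10 mm above the deck; this point is 30 mm above the deck, 20 mm below the grip's top. It runs along the line 100 mm to the right (deck y = -100 mm) of the deck's middle, from deck x = -35 to +65 mm.
- blue_cassette: A blue cassette with grey cap, same size as the orange one, loose; not to be moved. Origin at the centre of its underside.
- brown_bottle: Brown glass bottle, 52 mm diameter, 105 mm tall, loose; not to be moved. Origin at the centre of its underside.
- beaker: Clear glass beaker, 76 mm diameter, 95 mm tall, loose, behind the cassettes. Origin at the centre of its underside.
- flask: Greenish conical flask, 76 mm diameter, 110 mm tall, loose, on the left. Origin at the centre of its underside.
- white_jar: White jar with blue lid, 60 mm diameter, 80 mm tall, loose, left of the analyser. Origin at the centre of its underside.
- spatula: Spatula, 170 mm long, lying loose near the robot's left. Origin under its middle.

How it is judged (in metres and radians):
On the way, in this order (a step that is already met when the one before it is completed fails the run):
1. the orange cassette sits fully in the pocket, let go, with the lever still open (distance between cassette and pocket below 0.007 m and angle between the z axis of cassette and the z axis of deck, either way round below 0.12 rad and angle between the x axis of cassette and the x axis of deck, either way round below 0.15 rad and z of cassette in the frame of deck below -0.035 m and contact force between the fingers and cassette below 0.05 N and value of joint lever below 1 rad), for 0.2 s.
2. the lever is shut over the seated cassette (distance between cassette and pocket below 0.007 m and angle between the z axis of cassette and the z axis of deck, either way round below 0.12 rad and angle between the x axis of cassette and the x axis of deck, either way round below 0.15 rad and z of cassette in the frame of deck below -0.035 m and value of joint lever above 1.47 rad), for 0.2 s.
3. the selector is at its upper end stop (value of joint selector above 0.096 m), for 0.2 s.
At the end, for the whole second after the job is handed in: The orange cassette's underside centre lies within 7 mm of the middle of the pocket's floor, upright to the deck within 0.12 rad and its long side along the deck's x within 0.15 rad, at rest; the lever is at 1.47 rad or more; the selector at 96 mm or more (all of step 2 and value of joint selector above 0.096 m and linear speed of cassette below 0.02 m/s); the robot touches nothing.
It fails at once if one of the other loose things is moved more than 30 mm (distance of any of blue_cassette, brown_bottle, beaker, flask, white_jar, spatula from where it was at the start of the episode above 0.03 m).
It also fails if it takes over 58 s, if anything falls off the work surface, if the arm or the gripper's body presses on something with over 40 N, if the wrist force passes 120 N, or if a joint passes its speed limit or range.

## Working session

There is one attempt and no reset: what is moved stays moved. The work goes in short steps, each a Python script; the robot and the scene stay as the last script left them, time stands still between calls to the robot, and variables do not carry over. Pictures are saved under pics/ and viewed, about 8 in all and at most 12, crops included, and the job is handed in when it is done.

```bash
ls; mkdir -p pics
python3 - <<'E'
from station import robot, fingers, vision, workorder, recognise
import cv2,numpy as np
for c in ["side","top"]:
    im=vision.grab_frame(c); cv2.imwrite(f"pics/{c}0.png",im[:,:,::-1])
    k=vision.calibration(c); print(c,np.round(k["mtx"],1).tolist(),k["k1"],np.round(k["extrinsics"],3).tolist())
    for l in ["cassette","blue_cassette","brown_bottle","deck","lever_pin","selector_grip","lever","pocket"]:
        try: print(l,[(np.round(d["rect"],1).tolist(),round(d["p"],2)) for d in recognise(l,c)[:2]])
        except Exception as e: print(l,e)
print(vision.calibration("wrist"),robot.current_eef_rot(),robot.current_time_s(),robot.tip_reach)
E
```

```text
pics
side [[459.3, 0.0, 274.8], [0.0, 459.3, 206.1], [0.0, 0.0, 1.0]] 0.002355632994112117 [[0.976, -0.22, 0.005, -0.442], [0.163, 0.738, 0.655, -0.203], [-0.147, -0.638, 0.756, -1.502], [0.0, 0.0, 0.0, 1.0]]
cassette []
blue_cassette [([321.3, 337.3, 25.4, 24.0], 0.56)]
brown_bottle [([331.7, 303.5, 17.4, 26.8], 0.7)]
deck [([329.8, 212.6, 105.5, 117.9], 0.76), ([315.2, 166.1, 36.4, 27.2], 0.58)]
lever_pin [([315.1, 167.4, 38.0, 24.9], 0.63)]
selector_grip [([329.2, 232.2, 17.9, 15.4], 0.59), ([268.8, 140.9, 15.1, 27.9], 0.53)]
lever [([317.6, 166.0, 35.6, 27.6], 0.62)]
pocket [([327.2, 215.4, 111.7, 120.2], 0.84)]
top [[464.2, 0.0, 279.4], [0.0, 464.2, 218.7], [0.0, 0.0, 1.0]] -0.0015473094223986384 [[0.015, -1.0, 0.003, 0.035], [0.994, 0.016, 0.108, -0.497], [-0.108, 0.001, 0.994, -1.337], [0.0, 0.0, 0.0, 1.0]]
cassette [([382.8, 244.6, 17.6, 20.9], 0.82)]
blue_cassette [([423.5, 219.0, 28.3, 24.2], 0.65), ([245.1, 164.5, 47.8, 36.6], 0.63)]
brown_bottle [([390.8, 197.6, 23.0, 20.1], 0.92)]
deck [([281.8, 170.2, 139.1, 103.5], 0.76)]
lever_pin [([246.0, 165.3, 44.8, 34.8], 0.8)]
selector_grip [([150.8, 257.9, 28.3, 24.9], 0.65), ([322.2, 173.7, 15.6, 10.8], 0.64)]
lever [([245.3, 163.1, 45.3, 37.1], 0.83)]
pocket [([284.6, 169.5, 135.9, 100.8], 0.81), ([326.7, 174.2, 12.0, 19.4], 0.48)]
{'mtx': array([[323.18107233,   0.        , 278.66222433],
       [  0.        , 323.18107233, 208.94236553],
       [  0.        ,   0.        ,   1.        ]]), 'k1': -0.06303197654916157, 'T_tool_cam': array([[-4.78735772e-05,  9.60460741e-01,  2.78415451e-01,
         7.02517203e-02],
       [ 9.99998953e-01,  4.48599836e-04, -1.37560255e-03,
         4.47947616e-04],
       [-1.44610937e-03,  2.78415094e-01, -9.60459757e-01,
        -1.26224062e-01],
       [ 0.00000000e+00,  0.00000000e+00,  0.00000000e+00,
         1.00000000e+00]])} [-1.79999977e+02  1.84596475e-03  1.57094126e+02] 0.9 0.017
```

Run:
```python
import cv2
a=cv2.imread("pics/top0.png")[90:300,180:460]; cv2.imwrite("pics/top0c.png",cv2.resize(a,None,fx=2.85,fy=2.85,interpolation=cv2.INTER_CUBIC))
```

```text
(no output)
```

View pics/top0c.png

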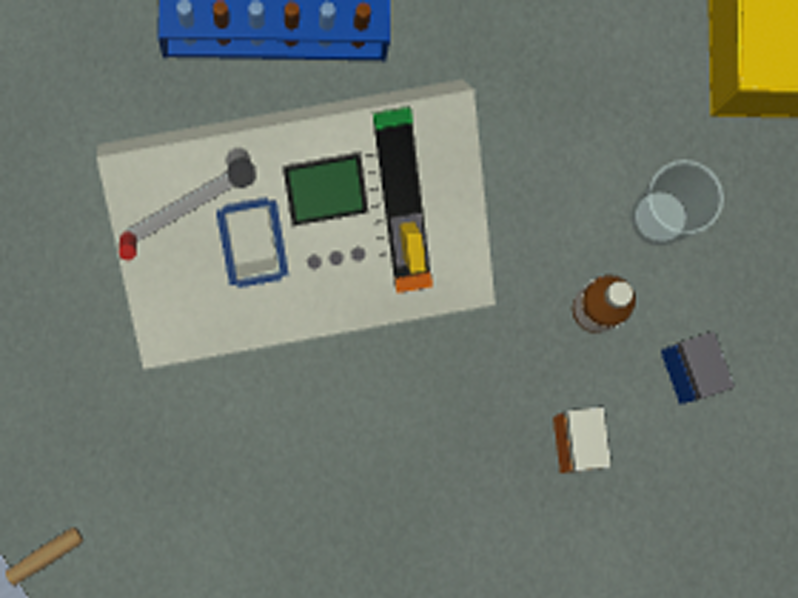

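The top view shows the orange cassette with its white cap at full-image px (387,244). The blue cassette is to its right and the bottle is above it. The pocket frame centre is at about (269,175), the lever pin at (225,176) with the post at about (264,150), and the yellow grip at about (324,178) near the low stop.

```bash
cat > h.py <<'E'
from station import robot, fingers, vision, workorder, recognise
import cv2, numpy as np
from scipy.optimize import least_squares
from scipy.spatial.transform import Rotation as Ro
def tool_T():
    T=np.eye(4); T[:3,:3]=Ro.from_euler("xyz",robot.current_eef_rot(),degrees=True).as_matrix(); T[:3,3]=robot.current_tool_pos(); return T
def w2c(cam,T=None):
    k=vision.calibration(cam)
    return k["extrinsics"] if cam!="wrist" else np.linalg.inv(T@k["T_tool_cam"])
def project(P,cam,T=None):
    k=vision.calibration(cam); M=w2c(cam,T); P=np.atleast_2d(P); c=P@M[:3,:3].T+M[:3,3]
    s=np.c_[c[:,0],-c[:,1]]/-c[:,2:]; s=s*(1+k["k1"]*(s**2).sum(1,keepdims=True))
    return s*[k["mtx"][0,0],k["mtx"][1,1]]+k["mtx"][:2,2]
def unproject(px,z,cam,T=None):
    "pixel -> world point at height z"
    return np.r_[least_squares(lambda q: project([q[0],q[1],z],cam,T)[0]-px,[.5,0]).x,z]
def deckT(p):  # x,y,yaw of deck origin
    T=np.eye(4); T[:3,:3]=(Ro.from_euler("z",p[2])*Ro.from_euler("y",-30,degrees=True)).as_matrix(); T[:3,3]=[p[0],p[1],.12]; return T
def d2w(T,P): return np.atleast_2d(P)@T[:3,:3].T+T[:3,3]
def fit_deck(pts,pix,cam,T=None,p0=(.6,0,.15),lock=None):
    f=lambda p:(project(d2w(deckT(p),pts),cam,T)-pix).ravel()
    r=least_squares(f,p0,loss="soft_l1",f_scale=1.5); return r.x,f(r.x).reshape(-1,2)
def eul(R): return Ro.from_matrix(R).as_euler("xyz",degrees=True)
def grab(n,f):
    T=tool_T(); im=vision.grab_frame(n); cv2.imwrite("pics/"+f,im[:,:,::-1]); return T,im
E
python3 - <<'E'
from h import *
full=lambda a: np.array(a)/2.85+[180,90]
pts=np.array([[-110,180,0],[-110,-180,0],[0,50,0],[110,180,0],[110,-180,0]])/1e3
pix=full([[143,369],[495,303],[253,242],[97,153],[474,90]])
p,r=fit_deck(pts,pix,"top"); print(p,np.degrees(p[2]),np.round(r,1).tolist())
T=deckT(p)
for n,q in dict(post=[.085,.05,.05],gripS=[-.0,-.1,.05],pinopen=[.085,.17,.077]).items(): print(n,project(d2w(T,[q])[0],"top"))
print("cap", [np.round(unproject(full(c),.08,"top"),3).tolist() for c in ([570,411],[604,407],[610,466],[575,470])])
print("blue",[np.round(unproject(full(c),.08,"top"),3).tolist() for c in ([680,345],[712,333],[732,388],[697,400])])
print("bottle",unproject(full([620,293]),.105,"top"))
pin=np.array([225.4,176]); print("lever",least_squares(lambda a: project(d2w(T,[[.085-.12*np.sin(a[0]),.05+.12*np.cos(a[0]),.077]])[0],"top")[0]-pin,[.3]))
pk=d2w(T,[[0,.05,-.04]])[0]; print("pocket",pk)
E
```

```text
[0.61802414 0.02554981 0.19442923] 11.139974535740478 [[-0.1, -0.6], [0.1, 0.4], [-0.1, -0.2], [-0.1, 0.8], [0.2, -0.4]]
post [[264.73414921 149.88402906]]
gripS [[325.24295459 170.71714357]]
pinopen [[218.75878946 160.87309539]]
cap [[0.451, -0.241, 0.08], [0.456, -0.274, 0.08], [0.398, -0.28, 0.08], [0.393, -0.245, 0.08]]
blue [[0.519, -0.351, 0.08], [0.531, -0.383, 0.08], [0.477, -0.401, 0.08], [0.464, -0.367, 0.08]]
bottle [ 0.56598925 -0.28518551  0.105     ]
lever      message: `ftol` termination condition is satisfied.
     success: True
      status: 2
         fun: [-2.148e-01  1.418e-01]
           x: [ 3.636e-01]
        cost: 0.033132916123008525
         jac: [[ 2.511e+01]
               [ 3.803e+01]]
        grad: [-1.492e-06]
  optimality: 1.4916910474208414e-06
 active_mask: [ 0.000e+00]
        nfev: 5
        njev: 5
pocket [0.62798698 0.07847184 0.08535898]
```

Run:
```python
from h import *
p=[.618,.0255,.1944]; T=deckT(p); R=T[:3,:3]@np.diag([-1,1,-1.]) # tool x=-deck x
e=eul(R); print(e)
ik=lambda P,o: print(np.round(P,3), None if (q:=robot.inverse_kinematics(list(P),list(o))) is None else np.round(q,0))
for h in (.04,.1,.02): ik(d2w(T,[[0,.05,h]])[0],e)
for a in (.36,1,1.6): 
    R2=T[:3,:3]@Ro.from_euler("z",a).as_matrix()
    for s in (1,-1): ik(d2w(T,[[.085-.12*np.sin(a),.05+.12*np.cos(a),.08]])[0],eul(R2@np.diag([-s,s,-1.])))
    for s in (1,-1): ik(d2w(T,[[.085-.12*np.sin(a),.05+.12*np.cos(a),.08]])[0],eul(R2@Ro.from_euler("z",s*90,degrees=True).as_matrix()@np.diag([-1,1,-1.])))
for x in (-.08,.04): ik(d2w(T,[[x,-.1,.04]])[0],e)
ik([.4245,-.26,.06],[180,0,185.5])
robot.move_to([.55,.06,.36],[180,0,191]); T1,im=grab("wrist","w_deck.png"); np.save("Tdeck.npy",T1)
robot.move_to([.43,-.26,.26],[180,0,185.5]); T2,im=grab("wrist","w_cas.png"); np.save("Tcas.npy",T2)
print(robot.current_time_s())
a=np.hstack([cv2.imread("pics/w_deck.png"),cv2.imread("pics/w_cas.png")])
P=[[0,.05,0],[-.0325,.0295,0],[.0325,.0295,0],[.0325,.0705,0],[-.0325,.0705,0],[-.11,.18,0],[-.11,-.18,0],[.11,.18,0],[.11,-.18,0]]
print(np.round(project(d2w(T,P),"wrist",T1)).tolist())
cv2.imwrite("pics/w_both.png",cv2.resize(a,(800,300),interpolation=cv2.INTER_AREA))
```

```text
[-180.           30.         -168.86170046]
[0.589 0.071 0.155] [-34.  12.  30. 118. -22.  23. 114.]
[0.559 0.065 0.207] [-48.   3.  43. 118. -11.  30. 103.]
[0.599 0.073 0.137] [-26.  14.  21. 117. -21.  21. 112.]
[0.584 0.184 0.211] [-36.   9.  15. 111.   5.  31.  97.]
[0.584 0.184 0.211] [-45.   9.  25. 111.   2.  31. -80.]
[0.584 0.184 0.211] [ -77.   16.   66.  112.  -23.   33. -148.]
[0.584 0.184 0.211] [-47.   9.  27. 111.   1.  31.  11.]
[0.543 0.128 0.181] [-35.   5.  20. 121.   2.  25. 141.]
[0.543 0.128 0.181] [-43.   5.  28. 121.   0.  25. -38.]
[0.543 0.128 0.181] [ -27.    5.   10.  120.    4.   25. -131.]
[0.543 0.128 0.181] [-46.   5.  31. 121.  -0.  25.  53.]
[0.54  0.058 0.172] [ -68.    6.   67.  124.  -23.   25. -151.]
[0.54  0.058 0.172] [-46.   4.  42. 124. -14.  24.  20.]
[0.54  0.058 0.172] [-33.   4.  28. 123. -11.  24. -73.]
[0.54  0.058 0.172] [-50.   4.  46. 124. -15.  24. 111.]
[ 0.55  -0.09   0.115] [-24.  16.  47. 124. -59.  31. 168.]
[ 0.652 -0.07   0.175] [-14.  19.  30. 106. -38.  35. 141.]
[ 0.424 -0.26   0.06 ] [-14.  35.  60. 110. -37.  57. 159.]
4.3833
[[279.0, 228.0], [262.0, 202.0], [262.0, 255.0], [297.0, 255.0], [296.0, 202.0], [380.0, 144.0], [103.0, 145.0], [394.0, 323.0], [80.0, 321.0]]
```

View pics/w_deck.png

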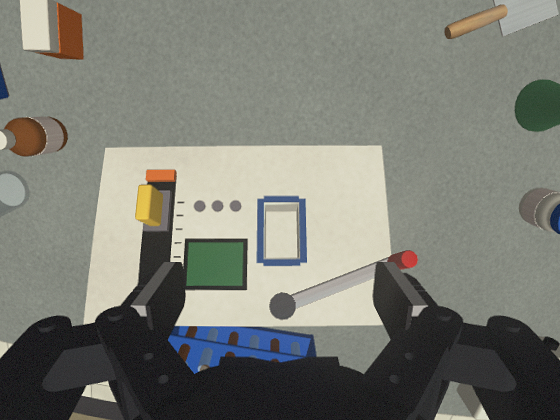

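View pics/w_cas.png

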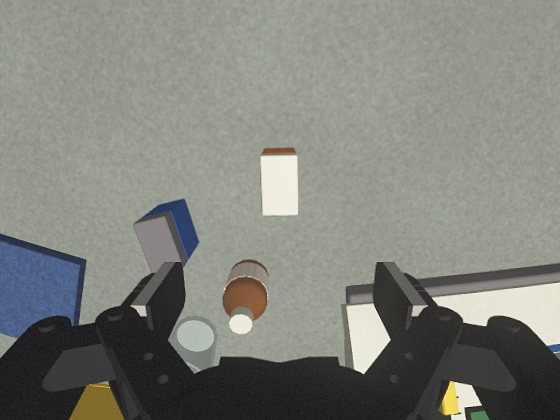

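The deck view puts the pocket frame at about x 257–307, y 195–266. That is some 3 px (about 3 mm) off my prediction, so I'll refine it. In the cassette view the cap's corners are at (262,155) and (298,215), square to the tool.

Run:
```python
from h import *
T1=np.load("Tdeck.npy");T2=np.load("Tcas.npy")
im=cv2.imread("pics/w_deck.png").astype(int); b,g,r=im[...,0],im[...,1],im[...,2]
m=((b-r>40)&(b>90)).astype(np.uint8); m[:, :240]=0;m[:,320:]=0;m[:180]=0;m[280:]=0
c=max(cv2.findContours(m,cv2.RETR_EXTERNAL,cv2.CHAIN_APPROX_NONE)[0],key=cv2.contourArea)
rc=cv2.minAreaRect(c);box=cv2.boxPoints(rc);print(rc,cv2.boundingRect(c))
quad=cv2.approxPolyDP(c,6,True)[:,0]; print(quad.tolist())
cen=quad.mean(0) if len(quad)==4 else box.mean(0)
pts=np.array([[-110,180,0],[-110,-180,0],[110,180,0],[110,-180,0]]+[[0,50,0]]*3)/1e3
pix=np.array([[382,146],[106,148],[393.5,324],[84,324]]+[cen]*3)
p,res=fit_deck(pts,pix,"wrist",T1); print(p,np.degrees(p[2]),np.round(res,1).tolist())
im=cv2.imread("pics/w_cas.png"); h=cv2.cvtColor(im,cv2.COLOR_BGR2HSV)
m=((h[...,2]>200)).astype(np.uint8); m[:,:240]=0;m[:,320:]=0;m[:130]=0;m[230:]=0
c=max(cv2.findContours(m,cv2.RETR_EXTERNAL,cv2.CHAIN_APPROX_NONE)[0],key=cv2.contourArea)
rc=cv2.minAreaRect(c); print(rc)
W=np.array([unproject(q,.08,"wrist",T2) for q in cv2.boxPoints(rc)]);print(np.round(W,4).tolist(),W.mean(0))
print([(np.degrees(np.arctan2(*(W[i+1]-W[i])[1::-1])),np.linalg.norm(W[i+1]-W[i])) for i in range(3)])
```

```text
((281.5, 231.0), (68.0, 49.0), 90.0) (257, 197, 50, 69)
[[258, 199], [257, 262], [306, 261], [304, 199]]
[0.62041402 0.02870587 0.19712306] 11.294319189926647 [[-0.7, -0.1], [-0.7, -0.4], [2.4, 0.7], [-0.7, 0.0], [0.2, 0.0], [0.2, 0.0], [0.2, 0.0]]
((279.3876953125, 184.9671173095703), (59.25566864013672, 36.67855453491211), 87.87889862060547)
[[0.4006, -0.2786, 0.08], [0.3959, -0.2443, 0.08], [0.4538, -0.2355, 0.08], [0.4588, -0.2715, 0.08]] [ 0.42725715 -0.25746958  0.08      ]
[(np.float64(97.79177312982374), np.float64(0.034614065454059914)), (np.float64(8.68798650460342), np.float64(0.05852654148277241)), (np.float64(-82.12405869625772), np.float64(0.03641690506081428))]
```

```bash
cat >> h.py <<'E'
P_DECK=[.6204,.0275,.196]; TD=deckT(P_DECK)
RT=TD[:3,:3]@np.diag([-1,1,-1.]); ET=list(eul(RT))
def D(x,y,z): return list(d2w(TD,[[x,y,z]])[0])
E
python3 - <<'E'
from h import *
for z in (.024,.084,.14): print(D(0,.05,z), np.round(robot.inverse_kinematics(D(0,.05,z),ET)))
o=[180,0,186.5]; x,y=.4268,-.2585
fingers.gripper_to(.75,force=50)
robot.move_to([x,y,.14],o); robot.line_to([x,y,.064]); fingers.gripper_to(0,force=50)
print("gap",robot.current_finger_gap())
robot.line_to([x,y,.26],velocity=.25); print("gap",robot.current_finger_gap(),robot.current_contact_force())
robot.move_to(D(0,.05,.14),ET); robot.line_to(D(0,.05,.084)); print("gap",robot.current_finger_gap(),robot.current_time_s(),robot.current_tool_pos(),D(0,.05,.084))
T,_=grab("wrist","w_hov.png"); np.save("Thov.npy",T); grab("side","s_hov.png"); grab("top","t_hov.png")
a=cv2.imread("pics/s_hov.png")[90:300,220:400]; b=cv2.imread("pics/t_hov.png")[110:240,190:370]
c=cv2.resize(a,(360,420),interpolation=cv2.INTER_CUBIC); d=cv2.resize(b,(430,310),interpolation=cv2.INTER_CUBIC)
d=cv2.copyMakeBorder(d,0,110,0,0,cv2.BORDER_CONSTANT); cv2.imwrite("pics/hov.png",np.hstack([c,d]))
E
```

```text
[np.float64(0.5988923847704624), np.float64(0.07420570079913333), np.float64(0.1407846096908265)] [-37.  15.  34. 118. -30.  23. 121.]
[np.float64(0.5694667823947689), np.float64(0.0683632762315772), np.float64(0.19274613391789286)] [-39.   6.  35. 118. -13.  28. 105.]
[np.float64(0.5420028868441217), np.float64(0.06291034663519149), np.float64(0.24124355652982143)] [-38.  -2.  30. 117.  -2.  35.  95.]
gap 0.4117611304709139
gap 0.4130742046597202 [-0.3817292  -0.26844366 -1.68114239]
gap 0.41758240576372146 9.05 [0.56982049 0.06701793 0.19272618] [np.float64(0.5694667823947689), np.float64(0.0683632762315772), np.float64(0.19274613391789286)]
```

View pics/w_hov.png

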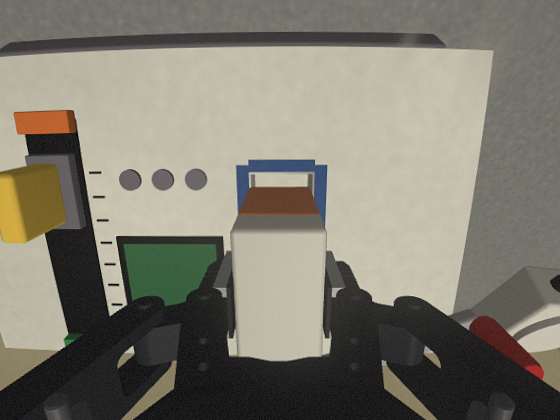

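View pics/hov.png

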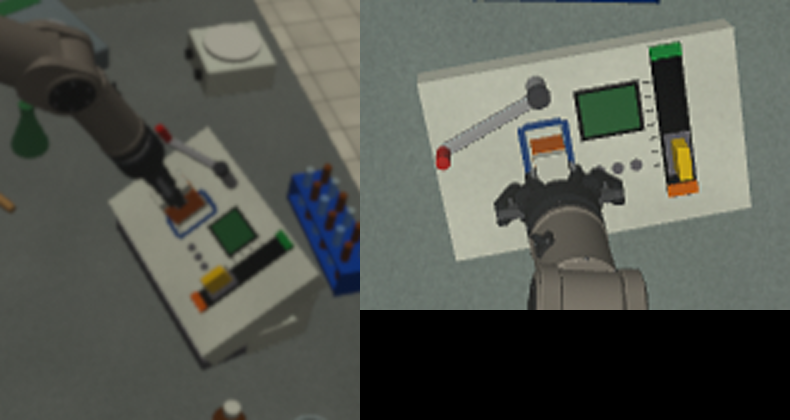

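The cassette is held square in the wrist view. The frame spans columns 236–327 and the cap 232–327, so the pocket is about 1.4 mm further to +y, which matches the arm's steady y error. Next I'll check the deck-x offset numerically.

Run:
```python
from h import *
T=np.load("Thov.npy"); print(np.array(robot.current_tool_pos())-D(0,.05,.084), np.array(robot.current_eef_rot())-ET)
w=.0085
F=[[-.0325-w,.05+s*(.0205+w),0] for s in(1,-1)]+[[-.0355,.05+s*.0235,0] for s in(1,-1)]
print("frame outer/mouth",np.round(project(d2w(TD,F),"wrist",T),1).tolist())
C=np.array([[.03,s*.018,z] for z in(.058,-.016) for s in(1,-1)])
print("cas low rim, top rim",np.round(project(C@T[:3,:3].T+T[:3,3],"wrist",T),1).tolist())
print("deck low corners",project([D(-.11,.18,0),D(-.11,-.18,0),D(-.11,0.05,0)],"wrist",T).round(1).tolist())
im=cv2.imread("pics/w_hov.png"); c=im[150:235,225:340]; cv2.imwrite("pics/hovc.png",cv2.resize(c,None,fx=6,fy=6,interpolation=cv2.INTER_CUBIC))
```

```text
[ 0.00063885 -0.00046096  0.00135183] [ 3.59986960e+02  1.29592663e-01 -4.97954089e-02]
frame outer/mouth [[325.2, 161.4], [235.9, 161.6], [316.5, 169.8], [244.6, 169.9]]
cas low rim, top rim [[309.3, 186.5], [247.3, 186.6], [328.2, 230.1], [228.5, 230.2]]
deck low corners [[491.2, 51.0], [-68.2, 62.5], [280.4, 46.6]]
```

View pics/hovc.png

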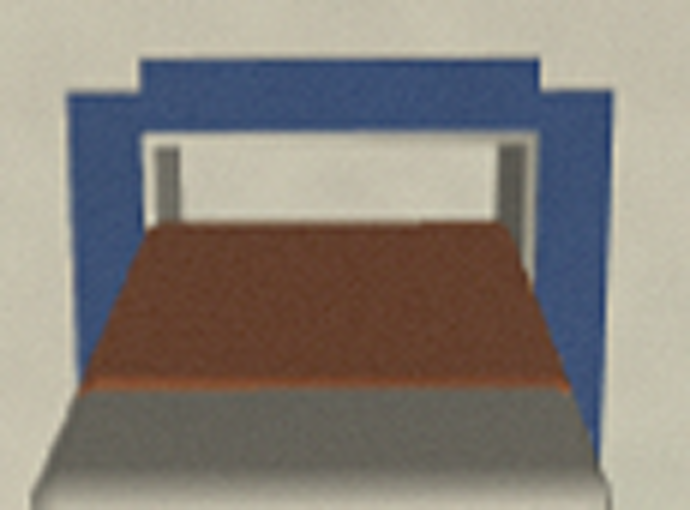

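The prediction agrees with the crop: low frame edge at row 160 and mouth columns 249–315, so the cassette-to-pocket offset is under 1 mm. I'll insert now.

```bash
cat >> h.py <<'E'
def in_deck(p=None):
    p=robot.current_tool_pos() if p is None else p
    return np.round((np.array(p)-TD[:3,3])@TD[:3,:3]*1e3,1)
E
python3 - <<'E'
from h import *
x,y=-.0006,.05
robot.line_to(D(x,y,.084),ET); robot.pause(.2); print(in_deck())
s=robot.line_to(D(x,y,.0215),velocity=.06,f_stop=18); print(s,in_deck(),robot.current_contact_force(),robot.current_finger_gap(),robot.current_time_s())
E
```

```text
[-0.5 50.1 84.1]
True [-1.4 50.5 25.9] [-3.64388978 -0.70206298  4.26823685] 0.4108748908418766 10.55
```

Run:
```python
from h import *
x,y=-.0006,.05
s=robot.line_to(D(x,y,.020),velocity=.03,f_stop=25); print(s,in_deck(),robot.current_contact_force())
fingers.gripper_to(.75); robot.pause(.3); print(in_deck(),robot.current_contact_force(),robot.current_finger_gap())
robot.line_to(D(x,y,.15),velocity=.15); T,_=grab("wrist","w_seat.png"); np.save("Tseat.npy",T); print(in_deck(),robot.current_time_s())
C=[[sx*.03,.05+sy*.018,.04] for sx,sy in((-1,1),(-1,-1),(1,-1),(1,1))]
print(project(d2w(TD,C),"wrist",T).round(1).tolist(), project(d2w(TD,[[-.0416,.05,0]]),"wrist",T))
```

```text
True [-1.1 50.4 25.4] [-1.9045005   0.78446573  3.23908054]
[-3.3 50.7 25. ] [ 0.61188929 -0.03676035 -0.10276795] 0.7504083632408977
[ -1.6  50.1 149.2] 12.4833
[[301.9, 175.0], [253.0, 175.1], [254.8, 250.7], [300.5, 250.5]] [[277.32687204 153.53906041]]
```

View pics/w_seat.png

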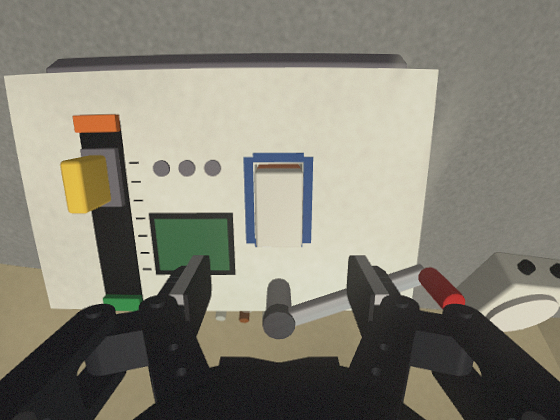

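The cassette sits in the pocket: cap at rows 172–247, cols 254–303, about 2 mm down-slope and resting against the low wall, as gravity would leave it. I'll press the cap gently to confirm it's seated, then measure the lever angle.

Run:
```python
from h import *
T=np.load("Tseat.npy"); im=cv2.imread("pics/w_seat.png").astype(int); b,g,r=im[...,0],im[...,1],im[...,2]
for f,Tn in(("w_deck","Tdeck"),("w_seat","Tseat")):
    T=np.load(Tn+".npy"); im=cv2.imread(f"pics/{f}.png").astype(int); b,g,r=im[...,0],im[...,1],im[...,2]
    m=(r>1.8*g)&(r>1.8*b)&(r>80); m[:,:380]=0; ys,xs=np.nonzero(m); c=np.array([xs.mean(),ys.mean()])
    s=least_squares(lambda a: project(D(.085-.12*np.sin(a[0]),.05+.12*np.cos(a[0]),.077),"wrist",T)[0]-c,[.3]); print(f,m.sum(),c,s.x,s.fun)
fingers.gripper_to(0); robot.line_to(D(-.002,.05,.075))
s=robot.line_to(D(-.002,.05,.050),velocity=.04,f_stop=15); print(s,in_deck()); robot.line_to(D(-.002,.05,.16))
print(robot.current_time_s())
for a in np.arange(.3,1.7,.3):
  for s in (1,-1):
    R=TD[:3,:3]@Ro.from_euler("z",a+s*np.pi/2).as_matrix()@np.diag([-1,1,-1.])
    q=[robot.inverse_kinematics(D(.085-.12*np.sin(a),.05+.12*np.cos(a),z),list(eul(R))) for z in (.085,.15)]
    print(a,s,[None if v is None else np.round(v) for v in q])
```

```text
w_deck 253 [407.88537549 259.66403162] [0.33614702] [-6.73876414  2.87325939]
w_seat 976 [439.96209016 287.88114754] [0.34937386] [-1.83932216  0.43102137]
True [-1.3 50.1 57.9]
15.075
0.3 1 [array([ 13.,  13., -41., 108.,  27.,  36., 165.]), array([ 33.,   8., -62., 106.,  22.,  42., 170.])]
0.3 -1 [array([-45.,  10.,  26., 110.,   1.,  32.,   7.]), array([-42.,   2.,  19., 108.,   8.,  40.,   1.])]
0.6 1 [array([ -79.,   12.,   66.,  116.,  -18.,   30., -137.]), array([ -12.,    0.,  -10.,  113.,    9.,   38., -162.])]
0.6 -1 [array([-44.,   7.,  25., 115.,   3.,  29.,  23.]), array([-41.,  -1.,  19., 114.,   9.,  38.,  18.])]
0.8999999999999999 1 [array([ -79.,    8.,   67.,  120.,  -14.,   27., -121.]), array([  51.,   -2.,  -67.,  116.,    1.,   35., -134.])]
0.8999999999999999 -1 [array([-42.,   5.,  25., 119.,   2.,  27.,  44.]), array([-40.,  -3.,  21., 118.,   9.,  36.,  37.])]
1.2 1 [array([ -76.,    6.,   67.,  123.,  -13.,   25., -100.]), array([  61.,   -7.,  -68.,  119.,  -13.,   35., -100.])]
1.2 -1 [array([-41.,   3.,  29., 122.,  -2.,  25.,  69.]), array([-40.,  -6.,  25., 121.,   8.,  34.,  60.])]
1.5 1 [array([-71.,   5.,  67., 124., -18.,  25., -74.]), array([ 67.,  -8., -68., 119., -21.,  35., -71.])]
1.5 -1 [array([-40.,   3.,  34., 123.,  -9.,  24.,  97.]), array([-40.,  -6.,  30., 122.,   4.,  34.,  85.])]
```

Cap top measures about 41 mm above the deck, so the cassette is seated. The lever is at about 0.35 rad. I'll cage the pin between half-open fingers and drive it round the arc.

Run:
```python
from h import *
def pose(a,z): return D(.085-.12*np.sin(a),.05+.12*np.cos(a),z), list(eul(TD[:3,:3]@Ro.from_euler("z",a-np.pi/2).as_matrix()@np.diag([-1,1,-1.])))
a0=.348
fingers.gripper_to(.42)
robot.move_to(*pose(a0,.16)); p,o=pose(a0,.079); print(robot.line_to(p,o,velocity=.1,f_stop=15),in_deck())
for a in np.append(np.arange(.5,1.6,.15),[1.63,1.68,1.72]):
    p,o=pose(a,.079); s=robot.line_to(p,o,velocity=.1 if a<1.5 else .05,f_stop=25)
    d=in_deck(); print(round(a,2),s,d,np.round(robot.current_contact_force(),1),round(np.arctan2(85-d[0],d[1]-50),3))
    if s: break
print(robot.current_time_s()); grab("wrist","w_lev.png")
```

```text
False [ 44.7 162.9  79.4]
0.5 False [ 28.  155.3  79.6] [ 0.2 -0.3 -0.1] 0.496
0.65 False [ 13.2 145.7  79.3] [ 0.9  0.6 -0.6] 0.644
0.8 False [ -0.2 133.8  79.1] [ 0.1 -0.3  0.6] 0.794
0.95 False [-11.7 120.1  79.1] [-0.2 -0.1  0.1] 0.944
1.1 False [-21.1 104.9  79.1] [-0.  -0.2 -0. ] 1.093
1.25 False [-28.2  88.4  79. ] [ 0.3 -0.2 -1.3] 1.244
1.4 False [-32.7  71.   79. ] [ 0.5 -0.  -0.1] 1.394
1.55 False [-34.6  53.3  79. ] [ 1.2 -0.7 -0.1] 1.543
1.63 False [-34.6  43.3  79. ] [0.7 0.9 0.2] 1.627
1.68 False [-34.3  39.9  78.9] [-0.3  5.   0.5] 1.655
1.72 False [-33.5  39.8  78.8] [-2.3 13.4  1.9] 1.657
21.5833
```

Run:
```python
from h import *
def pose(a,z): return D(.085-.12*np.sin(a),.05+.12*np.cos(a),z), list(eul(TD[:3,:3]@Ro.from_euler("z",a-np.pi/2).as_matrix()@np.diag([-1,1,-1.])))
p,o=pose(1.575,.079); robot.line_to(p,o); robot.pause(.1); p,o=pose(1.575,.16); robot.line_to(p,o)
grab("top","t_lev.png")
fingers.gripper_to(0)
for s in(1,-1):
  E=list(eul(TD[:3,:3]@np.diag([-s,s,-1.])))
  print(s,[None if (q:=robot.inverse_kinematics(D(x,-.1,z),E)) is None else np.round(q) for x,z in((-.085,.11),(-.085,.037),(-.02,.037),(.045,.037))])
print(robot.current_time_s())
```

```text
1 [array([-16.,   3.,  35., 124., -33.,  31., 146.]), array([ -1.,  13.,  19., 123., -48.,  24., 159.]), array([ -7.,  16.,  23., 115., -40.,  29., 147.]), array([-13.,  19.,  28., 105., -37.,  35., 140.])]
-1 [array([-43.,   5.,  65., 124., -38.,  33., -29.]), array([-37.,  23.,  65., 124., -70.,  39.,  -3.]), array([-38.,  26.,  65., 116., -64.,  42., -14.]), array([-38.,  30.,  65., 106., -61.,  47., -23.])]
23.25
```

Run:
```python
from h import *
robot.move_to(D(-.085,-.1,.13),ET); print(robot.line_to(D(-.085,-.1,.037),velocity=.1,f_stop=15),in_deck())
print(robot.line_to(D(.025,-.1,.037),velocity=.07,f_stop=25),in_deck(),robot.current_contact_force())
print(robot.line_to(D(.045,-.1,.037),velocity=.04,f_stop=15),in_deck(),robot.current_contact_force()); robot.pause(.3)
robot.line_to(D(.015,-.1,.037)); robot.line_to(D(.01,-.1,.13)); robot.move_to(D(-.08,-.02,.25),ET)
print(robot.current_time_s()); T,_=grab("wrist","w_end.png"); grab("top","t_end.png")
print(project([D(.065,-.1,.05),D(-.035,.05,.077),D(-.03,.05,.04)],"wrist",T).round(1).tolist())
```

```text
False [-84.5 -99.9  37.3]
False [ 25.  -99.8  36.9] [-0.06242118  0.08381724 -0.50916007]
True [ 32.5 -99.6  36.2] [-1.04044694 -0.08024415 -0.09953372]
29.2583
[[210.3, 308.5], [349.9, 236.1], [342.5, 228.3]]
```

View pics/w_end.png

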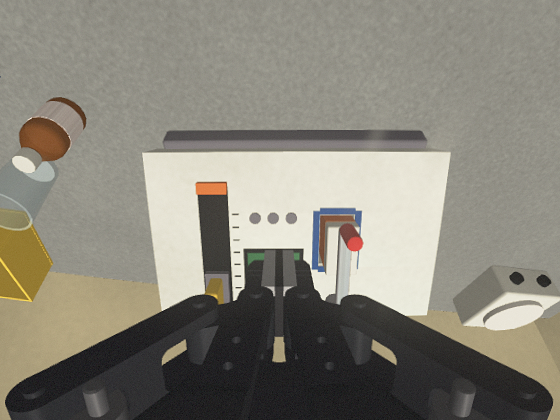

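The lever is shut over the cassette: pin at (350,238), predicted (350,236). The grip is partly hidden behind the finger. The stop came 1.5 mm before the expected spot, so I'll push once more, harder, and check from above.

Run:
```python
from h import *
robot.move_to(D(.005,-.1,.13),ET); robot.line_to(D(.005,-.1,.037)); robot.line_to(D(.026,-.1,.037),velocity=.1)
print(robot.line_to(D(.05,-.1,.037),velocity=.04,f_stop=30),in_deck(),robot.current_contact_force()); 
robot.pause(.3); print(in_deck(),robot.current_contact_force())
robot.line_to(D(.015,-.1,.037)); robot.line_to(D(.01,-.1,.13)); robot.move_to([.40,.0,.36],[180,0,191])
robot.pause(.3);print(robot.current_time_s(),robot.current_contact_force()); T,_=grab("wrist","w_end2.png"); grab("top","t_end2.png")
print(project([D(.085,-.1,.05),D(.045,-.1,.05),D(.065,-.1,.05)],"top").round(1).tolist())
im=cv2.imread("pics/t_end2.png").astype(int); b,g,r=im[...,0],im[...,1],im[...,2]
m=(r>130)&(g>100)&(b<80); m[:,:300]=0;m[:,350:]=0;m[:100]=0;m[200:]=0; ys,xs=np.nonzero(m); print(len(xs),xs.min(),xs.max(),ys.min(),ys.max())
a=cv2.imread("pics/t_end2.png")[100:240,190:370]; cv2.imwrite("pics/end2.png",cv2.resize(a,None,fx=4,fy=4,interpolation=cv2.INTER_CUBIC))
```

```text
False [ 33.6 -99.9  34.9] [-26.52224868  -5.30127727   3.50047265]
[ 33.6 -99.9  34.9] [-27.22059727  -5.39138717   2.12390357]
34.6333 [-0.40365375 -1.18544426  0.2954884 ]
[[320.8, 138.9], [322.6, 153.7], [321.7, 146.3]]
105 317 331 137 192
```

View pics/end2.png

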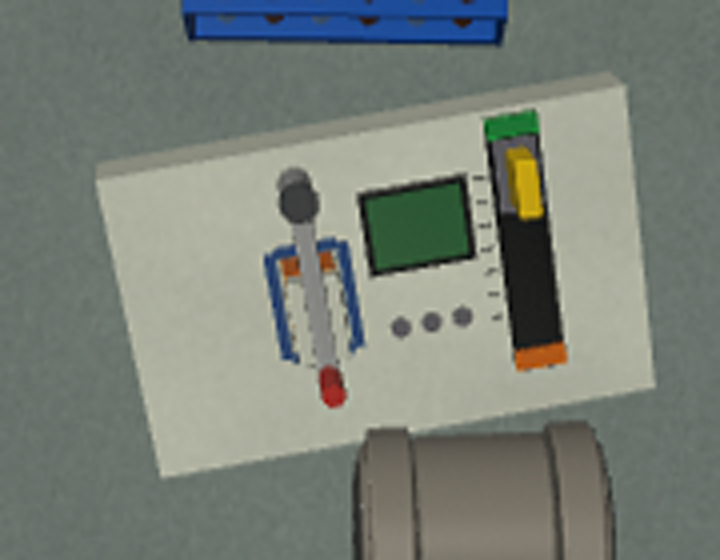

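The carriage is against the green mark and held 27 N there, so it's at its end stop. The lever lies straight down the slope over the cassette, and the robot is clear. I'll hand it in.

```bash
python3 -c "
from h import *
workorder.close_job()"
```

```text
the job is handed in; nothing more can be done
```

I put the orange cassette in the pocket, shut the lever over it, and pushed the selector up to the green mark. I handed the job in at about 35 s of the 58 s allowed. No verdict was reported, so the checks below are my own.

- **Cassette:** I gripped it across its 36 mm sides, inserted it square to the deck and let go. Pressing on the cap met resistance about 41 mm above the deck, against 40 mm expected for a seated cassette. The wrist picture shows it about 2 mm down-slope, resting against the low wall of the pocket and inside the 7 mm limit.
- **Lever:** I drove the pin round the arc with half-open fingers until it stopped. The pin's estimated angle was 1.57 rad with about 13 N of push. The last pictures show the bar straight down the slope over the cassette.
- **Selector:** The first push stopped about 1.5 mm before where I expected the end stop, so I pushed again. The second push held against 27 N within 0.5 mm of the expected place. The final top picture shows the carriage at the green mark.
- **Other items:** I did not knowingly touch any of the other loose things, but I did not measure their final positions.
- **Disagreement:** The top and wrist cameras differed by about 2.5–3 mm on positions. I worked mainly from the wrist camera, and a close look before inserting showed the cassette within 1 mm of the pocket.

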